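Gauge a border-tile blank in the bench caliper

ROBOT

A 6-joint arm with a two-finger parallel gripper is mounted at the origin on the work surface. World frame = base frame: x ahead of the robot, y to its left, z up, the work surface at z = 0. Lengths are in m, angles in degrees, forces in N, time in s.
With the tool pointing down it reaches from about 0.4 to 0.825 m from the base axis. Payload 7 kg.
Tool frame: the origin (TCP) lies midway between the tips of the shut fingers; the grasp point (between the pads) lies 19 mm behind it; z points along the fingers, y is the line along which they close (so a half turn about z gives the same grasp; the last joint's range is limited). The gripper opens to 88 mm and grips with 3 to 60 N. Pads are 19 mm wide; open, the fingers measure 130 mm over their backs; the gripper's body (78 mm by 193 mm) begins 47 mm behind the grasp point.
Start: joints at [-46.633, 20.546, 0.682, 0, -70.136, -16.507], TCP at [0.305, -0.602, 0.204] pointing down, gripper open.
Joint ranges: [-176.03, 176.03], [-82.01, 121.73], [-58.28, 71.71], [-173.87, 95.51], [-174.79, -0.11], [-173.66, 173.66]. Speed limits (degrees/s): [136.94, 136.94, 172.46, 180, 180, 180].

INTERFACE

Orientations are given as [roll, pitch, yaw] about the fixed x, y, z axes, in that order (R = Rz(yaw) Ry(pitch) Rx(roll)).
In Python, from plant import ctrl, viewer, close_job gives the robot as it stands. The module is installed in compiled form; this text tells all that it offers.
- The arm moves only by the tool step_arm, never from a script. Its argument "moves" is a list that holds one entry, the list of rows, each a list of 5 numbers: the shift along the world's x, y, z in cm, then the turn about the world's z in rad, then the finger opening in cm, from 0 to 8.76. In form: [[[tx, ty, tz, twist, grip], ...]]. A call has 1 to 10 rows; each row shifts and turns the commanded pose from where the row before left it; what a row does not reach is not made up. A row lasts 1/10 s, in which the tool goes at most 50 mm and 8.59 degrees, less where a joint would pass 70% of its speed; a pose out of reach is approached as far as the arm can. A call with a gripper value outside its range is refused whole. The fingers move at their own pace and stop on an object; the grip force is fixed at half the most. Time passes only in rows, so rows that do not move let the fingers close. It gives the time, the measured TCP pose, the force, the opening and the grip force at its end, in the units of the state.
- ctrl.get_obs(): the state, without advancing time (a new reading comes with each control period).
- viewer.snapshot(name): name is "side" or "top" or "wrist"; returns (picture, depth): 480x640x3 uint8, blue, green, red; 480x640 float32, m along the optical axis (not along the pixel's ray), 0 where there is no reading.
- viewer.camera_info(name): a dict with "camera_matrix" (3x3 intrinsics, pixels), "k1" (the pictures are not rectified: a ray, as slopes to the right and down, at radius r is drawn at 1 + k1 r^2 times it, then the intrinsics apply), "eye" and "orientation" of the camera in the world. Camera axes: x right, y down, z forward; pixel columns grow to the right and rows downward; lengths in m; the calibration is good to about 2 mm. A picture is of the moment at which its call begins: read the wrist's pose just before it. camera_info takes no time and is no camera call; for the wrist camera it gives the pose at the moment of the call.
- close_job(): hands the job in; it is judged then, once.
The state is a dict: "clock": time; "joint_pos": joint angles; "qvel": joint speeds; "tau": joint torques, N m; "tool_pos": TCP position; "orientation": TCP orientation; "force": force on the tool from outside, world axes, zero at the start; "moment": the same for the moment, N m; "opening": finger opening in m; "gripper_force": force on a finger pad.
Only numpy, scipy, OpenCV 4.12 (cv2) and the standard library are available. Lean on these libraries where they do the work, as an engineer would, in place of code of your own. Each camera call takes 0.05 s, during which the arm holds its last target. There are 200 camera calls.

TASK

Take the longest terracotta blank out of the drying rack by its ends, set it down flat on the plaster slab and let go, then take it again across its sides and lay it flat and lengthwise on the caliper's bed, between the open jaws. Slide the moving jaw shut until the blank is nipped and has pushed the spring anvil about halfway in - never all the way to its stop - and leave it nipped there, all let go. Leave the other things where they are.

Things in the scene. Friction and masses are not known exactly. Their poses are not given: they have to be found in the camera images.
- blank: the blank to gauge: a fired terracotta bar 60 long (its x) x 32 wide (its y) x 26 high (z), about 100 g, two thin ribs along its top; origin at the centre of its underside. It starts lying in one of the rack's three lanes, whose slats stand 6 higher than its top, so that only its two ends can be taken; the longest of the three blanks.
- short_blank: terracotta bar 42 long x 32 wide x 26 high, in another lane of the rack; to be left there. Origin at the centre of its underside.
- round_blank: terracotta disc 32 across and 26 high, in another lane of the rack; to be left there. Origin at the centre of its underside.
- rack: wooden drying rack, fixed: floor 8 thick, four slats 8 thick and 50 long along its x, standing to 40 above the table, forming three lanes 38 wide, 46 apart along its y (centres at y = -46, 0, 46), open at both ends. Origin under its centre on the table.
- slab: white plaster slab, fixed, 150 x 150 x 20 high, where the blank is set down between the two grasps. Origin under its centre on the table, top at z = 20.
- caliper: steel bench caliper, fixed to the table: bed 56 wide (x) x 215 long (y) x 8 thick, bed top at z = 8; origin under its centre on the table. Jaws close along its y: the spring anvil is on the +y side (face at y = +42 when out) in front of a solid block 44 wide and 42 high, the moving jaw on the -y side (face at y = -42 when fully open).
- jaw (a joint): how far the moving jaw has slid shut, 0 (fully open, 84 mm between faces) to 0.050 m; it slides towards the caliper's +y with about 4 N of friction and stays where it is left. The gap between the faces is 84 mm - jaw + anvil.
- jaw_post (a point): centre of the top of the black upright thumb post of the moving jaw, 75 above the table; the post is 24 wide (caliper x) x 12 thick (caliper y), free to be pinched or pushed from 19 to 75 above the table. It stands 48 behind the jaw's face; the jaw's face block is 34 wide, 12 thick, and its top 38.5 above the table.
- jaw_face (a point): middle of the moving jaw's contact face, 21 above the table
- anvil (a joint): how far the spring anvil is pushed in, 0 (out) to 0.014 m (at its stop); it gives from 1.2 N, and takes 0.4 N more per mm (4 N at halfway, 0.007). With the jaw's own friction about 8 to 9 N of push on the post brings it halfway, and the jaw's friction then holds it there.
- anvil_face (a point): middle of the anvil's contact face (30 wide, 28 high), 21 above the table; moves with it. Its stem, 10 thick, sticks out behind the block as it is pushed in.
- bulb: terracotta-coloured slip bulb 52 across and 92 high, standing; origin under its centre
- glazed_tile: glazed tile 100 x 100 x 10 lying flat; origin under its centre
- brush: brush lying on the table behind the bulb and the glazed tile; origin under its middle
- roller: wooden roller, 32 thick, 160 long (its y); origin under its middle
- float: steel plate float 110 x 150 with a wooden bar handle, 50 high; origin under its centre
Not all that is in view belongs to the job. What is shaped like the blank but green or yellow is not meant.

How it is judged:
By the outcome, as a careful person would: the job done as asked, in the order asked, and still so for the second after the job is handed in, with the robot touching nothing.
It also fails if it takes over 67 s, if anything falls off the work surface, if the arm or the gripper's body presses on something with over 40 N, if the wrist force passes 120 N, or if a joint passes its speed limit or range.

## Working session

There is one attempt and no reset: what is moved stays moved. The work goes in short steps, Python scripts to look and compute and a tool call to move; the robot and the scene stay as the last step left them, time stands still between calls to the robot, and variables do not carry over. Pictures are saved under pics/ and viewed, at most 10 in all, crops included, and the job is handed in when it is done.

Besides the shell and the picture viewer there is one more tool, called by a JSON object that holds its "fn" and its "kwargs". step_arm: Moves the arm, as the interface text tells. Its arguments: {"type":"object","properties":{"moves":{"type":"array","items":{"type":"array","items":{"type":"array","items":{"type":"number"}}}}},"required":["moves"]}

```bash
mkdir -p pics
cat > h.py <<'E'
import numpy as np, cv2
from plant import ctrl, viewer, close_job
from scipy.spatial.transform import Rotation as R
def info(n):
    c=viewer.camera_info(n); return c
def shot(n,f=None):
    c=viewer.camera_info(n); p,d=viewer.snapshot(n)
    if f: cv2.imwrite('pics/'+f,p)
    return p,d,c
def rot(c):
    o=np.array(c['orientation'],float)
    return o if o.shape==(3,3) else R.from_euler('xyz',o,degrees=True).as_matrix()
def ray(c,uv):
    K=np.array(c['camera_matrix']); uv=np.atleast_2d(uv).astype(float)
    q=cv2.undistortPoints(uv.reshape(-1,1,2),K,np.array([c['k1'],0,0,0.])).reshape(-1,2)
    return np.c_[q,np.ones(len(q))]
def onplane(c,uv,z):
    d=ray(c,uv)@rot(c).T; e=np.array(c['eye']); return e+d*((z-e[2])/d[:,2])[:,None]
def bydepth(c,uv,D):
    uv=np.atleast_2d(uv); z=D[uv[:,1].astype(int),uv[:,0].astype(int)]
    return np.array(c['eye'])+(ray(c,uv)*z[:,None])@rot(c).T
E
python3 - <<'E'
from h import *
for n in('top','side','wrist'):
    p,d,c=shot(n,n+'0.png'); print(n,c)
    np.save(n+'0d.npy',d)
print(ctrl.get_obs())
E
```

```text
top {'camera_matrix': array([[443.21824485,   0.        , 320.56328814],
       [  0.        , 443.21824485, 236.67144082],
       [  0.        ,   0.        ,   1.        ]]), 'k1': 0.0002488957987331727, 'eye': array([0.40547864, 0.02148823, 1.06123913]), 'orientation': array([-169.96875791,    1.86870112,  -91.47284183])}
side {'camera_matrix': array([[466.46452868,   0.        , 315.99980154],
       [  0.        , 466.46452868, 235.55588403],
       [  0.        ,   0.        ,   1.        ]]), 'k1': -0.08004167400634611, 'eye': array([0.04340933, 0.83966072, 0.61737642]), 'orientation': array([-118.20581328,    0.4715607 , -146.38789772])}
wrist {'camera_matrix': array([[354.58765785,   0.        , 320.05030145],
       [  0.        , 354.58765785, 237.75241325],
       [  0.        ,   0.        ,   1.        ]]), 'k1': 0.022348585950899138, 'eye': array([ 0.24439095, -0.63190347,  0.382548  ]), 'orientation': array([ 1.65347883e+02, -1.04261281e-01,  1.16917781e+02])}
{'clock': 0.15, 'joint_pos': array([-4.66334628e+01,  2.05819404e+01,  6.46143702e-01, -1.21210901e-02,
       -7.01355122e+01, -1.65054890e+01]), 'qvel': array([ 0.04340188, -0.0435788 ,  0.10990487,  0.09892064,  0.04059993,
        0.02930262]), 'tau': array([-1.35797341e-03, -5.83271241e+01,  2.93295139e+01,  7.00119317e+00,
        8.85816989e-03, -1.16498072e-04]), 'tool_pos': array([ 0.30475521, -0.60185251,  0.202849  ]), 'orientation': array([ 1.79928392e+02, -9.33429453e-03, -1.53143072e+02]), 'force': array([0.37749683, 0.79749565, 0.1893642 ]), 'moment': array([-0.0188348 , -0.02216475,  0.02677248]), 'gripper_force': 0.0, 'opening': 0.08759691309669047}
```

View pics/top0.png

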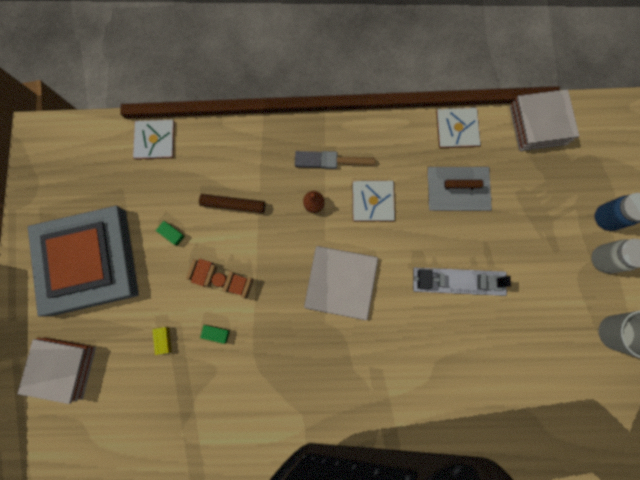

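View pics/side0.png

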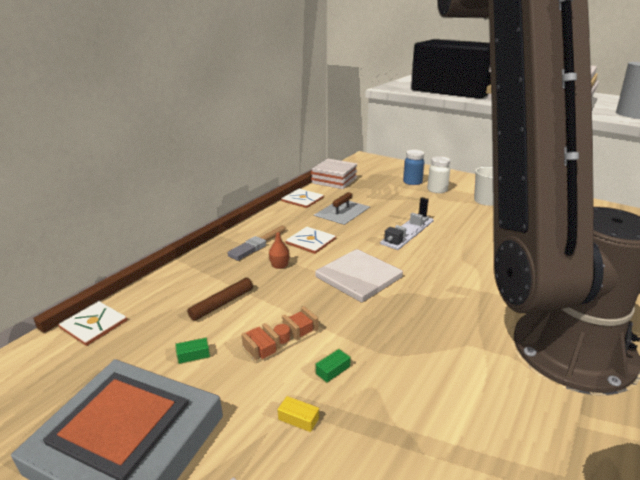

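The top view shows the rack at (220,278) with three terracotta pieces, the slab at (343,283), and the caliper at (462,281) with its block on the left and its post on the right at (504,282). The green pieces (170,233) and (215,334) and the yellow piece (162,341) are not meant. The candidates are rack pieces (203,272), (218,281) and (238,285). I'll measure them and confirm with a crop.

Run:
```python
from h import *
p=cv2.imread('pics/top0.png'); c=info('top'); d=np.load('top0d.npy')
cr=cv2.resize(p[250:310,180:260],None,fx=8,fy=8,interpolation=cv2.INTER_CUBIC); 
cv2.imwrite('pics/crop1.png',cv2.resize(cr,(640,480)))
hsv=cv2.cvtColor(p,cv2.COLOR_BGR2HSV)
print(hsv[272,203],hsv[281,220],hsv[285,238])
m=((hsv[...,0]<9)&(hsv[...,1]>170)&(hsv[...,2]>60)).astype(np.uint8); m[:250]=0;m[310:]=0;m[:,:185]=0;m[:,260:]=0
n,l,s,ce=cv2.connectedComponentsWithStats(m)
for i in range(1,n):
  if s[i,4]>20:
    pts=np.argwhere(l==i)[:,::-1]; w=onplane(c,pts,0.034)[:,:2]*1000
    print(ce[i],s[i],cv2.minAreaRect(w.astype(np.float32)),w.mean(0), bydepth(c,[ce[i]],d))
# key points
for n,uv,z in [('slab',(343,283),.02),('anvilblk',(425,280),.042),('post',(504,282),.075),('jaw',(477,281),.038)]:
  print(n,onplane(c,[uv],z),bydepth(c,[uv],d))
```

```text
[ 10 187 123] [  9 181 121] [ 10 188 122]
slab [[0.47887329 0.00104137 0.02      ]] [[0.47866986 0.00109804 0.02288597]]
anvilblk [[ 0.47890697 -0.1853854   0.042     ]] [[ 0.47875281 -0.18495107  0.04413987]]
post [[ 0.46731083 -0.35019543  0.075     ]] [[ 0.46788505 -0.35364712  0.06584116]]
jaw [[ 0.4736032  -0.30364852  0.038     ]] [[ 0.47513651 -0.31096654  0.01496944]]
```

View pics/crop1.png

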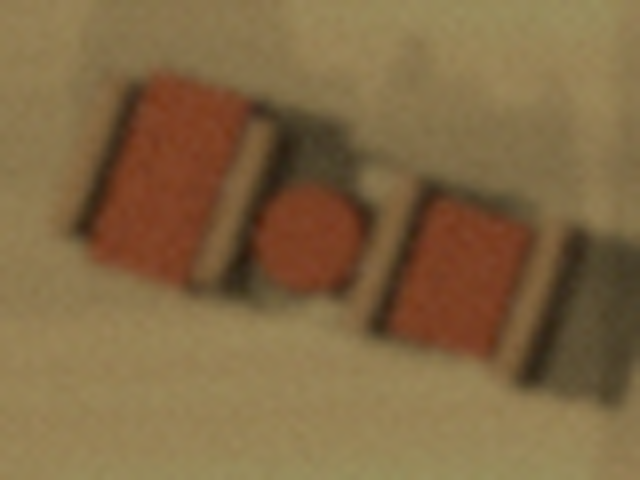

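The crop shows three pieces: the left bar at crop (170,180), about 190 px long; the disc at (308,238); and the right bar at (460,275), about 140 px long. The left bar, at full-picture pixel (202,272), is the longest and is the one meant.

Run:
```python
from h import *
p=cv2.imread('pics/top0.png'); c=info('top')
hsv=cv2.cvtColor(p,cv2.COLOR_BGR2HSV)
m=((hsv[...,0]<13)&(hsv[...,1]>160)&(hsv[...,2]>80)).astype(np.uint8); m[:250]=0;m[310:]=0;m[:,:185]=0;m[:,260:]=0
n,l,s,ce=cv2.connectedComponentsWithStats(m)
for i in range(1,n):
  if s[i,4]>20:
    pts=np.argwhere(l==i)[:,::-1]; w=onplane(c,pts,0.034)[:,:2]*1000
    print(ce[i].round(1),s[i,4],np.round(np.hstack(cv2.minAreaRect(w.astype(np.float32))),1),w.mean(0).round(1))
```

```text
[200.4 271.9] 315 [513.2 334.4  32.4  56.3  70.4] [513.2 334. ]
[218.3 279.3] 137 [494.6 291.6  30.4  28.   74.6] [494.6 291.5]
[237.  284.2] 228 [481.7 247.3  32.1  39.2  70.2] [482.1 247.5]
```

{"fn": "step_arm", "kwargs": {"moves": [[[2.0, 4.1, 0, 0.129, 8.76], [2.0, 4.1, 0, 0.129, 8.76], [2.0, 4.1, 0, 0.129, 8.76], [2.0, 4.1, 0, 0.129, 8.76], [2.0, 4.1, 0, 0.129, 8.76], [2.0, 4.1, 0, 0.129, 8.76], [2.0, 4.1, 0, 0.129, 8.76], [2.0, 4.1, 0, 0.129, 8.76], [0, 0, 0, 0, 8.76], [0, 0, 0, 0, 8.76]]]}}

```text
clock: 1.15
tool_pos: [0.4654, -0.2731, 0.2035]
orientation: [180.0, 0.0, -93.9]
force: [-0.3, -0.2, 0.1]
opening: 0.0876
gripper_force: 0.0
```

Run:
```python
from h import *
o=ctrl.get_obs(); print(o['clock'],o['tool_pos'],o['orientation'])
p,d,c=shot('wrist','w1.png'); np.savez('w1.npz',d=d,eye=c['eye'],ori=c['orientation']); print(c['eye'],c['orientation'])
```

```text
1.15 [ 0.46538153 -0.27305188  0.20354087] [ 1.79992023e+02  1.81648113e-03 -9.38920339e+01]
[ 0.46103596 -0.34013818  0.38334921] [ 1.65294577e+02 -6.18616657e-02  1.76170047e+02]
```

View pics/w1.png

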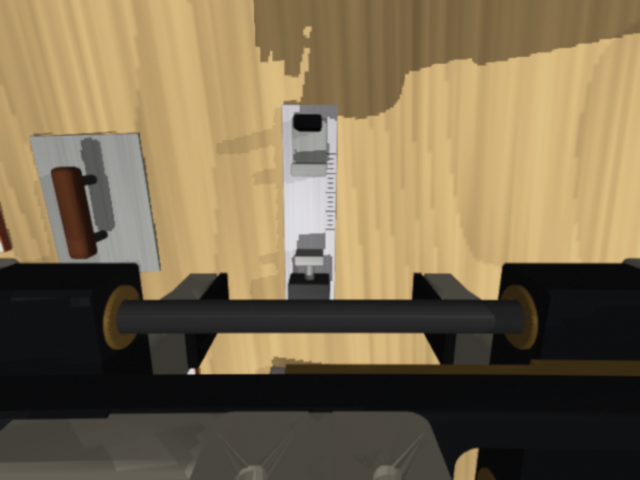

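The wrist view shows the caliper running upright at columns 282-337: post top at (308,122), jaw block (309,168), anvil plate (310,260), block (309,285). The grasp region is hidden by the gripper bar from row 300 down.

Run:
```python
from h import *
p=cv2.imread('pics/w1.png'); z=np.load('w1.npz'); d=z['d']; c=info('wrist'); c['eye']=z['eye'];c['orientation']=z['ori']
v,u=np.mgrid[90:300,270:350]; uv=np.c_[u.ravel(),v.ravel()]
W=bydepth(c,uv,d)*1000
def rg(n,k):
  q=W[k]; print(n,len(q),'x',np.percentile(q[:,0],[1,50,99]).round(1),'y',np.percentile(q[:,1],[1,50,99]).round(1),'z',np.median(q[:,2]).round(1))
hh=W[:,2]
# bed: centre by row
bed=(hh>5)&(hh<12)
ys=[];xs=[]
for r in range(180,250,5):
  k=bed&(uv[:,1]==r)
  if k.sum()>10: xs.append((W[k,0].min()+W[k,0].max())/2); ys.append(W[k,1].mean())
f=np.polyfit(ys,xs,1); print('bed centre line x=f(y)',f,np.degrees(np.arctan(f[0])),np.c_[ys,xs].round(1)[::4])
rg('post',hh>68); 
rg('jawblk',(hh>35)&(hh<41.5)&(uv[:,1]<200)&(uv[:,1]>155)); rg('anvil',(hh>30)&(hh<39.5)&(uv[:,1]>240)); rg('block',(hh>39.5)&(uv[:,1]>240))
print('col308',[(r,*(bydepth(c,[(309,r)],d)[0]*1000).round(0)[1:]) for r in range(110,300,5)])
rg('bed',bed)
```

```text
bed centre line x=f(y) [7.34130239e-02 4.96246361e+02] 4.198724273333428 [[-304.9  473.6]
 [-283.9  475.6]
 [-262.   476.9]
 [-239.7  479. ]]
post 617 x [457.9 468.2 482.5] y [-365.6 -357.2 -303.6] z 73.8
jawblk 418 x [456.4 472.8 489.2] y [-323.8 -317.8 -311.8] z 37.1
anvil 504 x [461.1 480.5 504. ] y [-231.4 -222.5 -187.3] z 35.0
block 699 x [458.1 478.6 502.8] y [-340.1 -195.7 -185.4] z 40.8
col308 [(110, np.float64(-374.0), np.float64(6.0)), (115, np.float64(-364.0), np.float64(74.0)), (120, np.float64(-360.0), np.float64(73.0)), (125, np.float64(-356.0), np.float64(74.0)), (130, np.float64(-353.0), np.float64(51.0)), (135, np.float64(-350.0), np.float64(17.0)), (140, np.float64(-345.0), np.float64(16.0)), (145, np.float64(-340.0), np.float64(17.0)), (150, np.float64(-336.0), np.float64(18.0)), (155, np.float64(-331.0), np.float64(17.0)), (160, np.float64(-326.0), np.float64(17.0)), (165, np.float64(-322.0), np.float64(37.0)), (170, np.float64(-317.0), np.float64(38.0)), (175, np.float64(-313.0), np.float64(37.0)), (180, np.float64(-305.0), np.float64(7.0)), (185, np.float64(-300
[... 362 characters left out ...]
oat64(6.0)), (230, np.float64(-251.0), np.float64(7.0)), (235, np.float64(-245.0), np.float64(7.0)), (240, np.float64(-240.0), np.float64(7.0)), (245, np.float64(-234.0), np.float64(7.0)), (250, np.float64(-231.0), np.float64(15.0)), (255, np.float64(-231.0), np.float64(33.0)), (260, np.float64(-226.0), np.float64(35.0)), (265, np.float64(-219.0), np.float64(30.0)), (270, np.float64(-213.0), np.float64(29.0)), (275, np.float64(-208.0), np.float64(30.0)), (280, np.float64(-202.0), np.float64(31.0)), (285, np.float64(-201.0), np.float64(41.0)), (290, np.float64(-195.0), np.float64(41.0)), (295, np.float64(-189.0), np.float64(40.0))]
bed 6393 x [443.7 475.2 507.7] y [-378.2 -280.5 -180.9] z 6.6
```

{"fn": "step_arm", "kwargs": {"moves": [[[0.37, 4.7, 0, -0.027, 8.76], [0.37, 4.7, 0, -0.027, 8.76], [0.37, 4.7, 0, -0.027, 8.76], [0.37, 4.7, 0, -0.027, 8.76], [0.37, 4.7, 0, -0.027, 8.76], [0.37, 4.7, 0, -0.027, 8.76], [0.37, 4.7, 0, -0.027, 8.76], [0.37, 4.7, 0, -0.027, 8.76], [0.37, 4.7, 0, -0.027, 8.76], [0.37, 4.7, 0, -0.027, 8.76]]]}}

```text
clock: 2.2
tool_pos: [0.5023, 0.1964, 0.2037]
orientation: [-180.0, 0.0, -109.7]
force: [1.6, 0.4, -0.1]
opening: 0.0877
gripper_force: 0.0
```

{"fn": "step_arm", "kwargs": {"moves": [[[0.36, 4.6, 0, 0, 8.76], [0.36, 4.6, 0, 0, 8.76], [0.36, 4.5, 0, 0, 8.76], [0, 0, 0, 0, 8.76], [0, 0, 0, 0, 8.76]]]}}

```text
clock: 2.7
tool_pos: [0.5131, 0.3324, 0.2025]
orientation: [180.0, -0.1, -109.5]
force: [0.8, -0.9, 0.1]
opening: 0.0874
gripper_force: 0.0
```

```bash
cat > blank.py <<'E'
import sys
from h import *
o=ctrl.get_obs(); t=o['tool_pos']*1000; print(o['clock'],t.round(1),o['orientation'].round(2))
p,d,c=shot('wrist',sys.argv[1]); H=float(sys.argv[2])
hsv=cv2.cvtColor(p,cv2.COLOR_BGR2HSV)
m=((hsv[...,0]<13)&(hsv[...,1]>150)&(hsv[...,2]>50)).astype(np.uint8)
n,l,s,ce=cv2.connectedComponentsWithStats(m)
for i in range(1,n):
  if s[i,4]>300:
    pts=np.argwhere(l==i)[:,::-1]; W=bydepth(c,pts,d)*1000; hz=np.median(W[:,2])
    k=abs(W[:,2]-hz)<6   # top face only
    w=onplane(c,pts[k],H)[:,:2]*1000
    print(ce[i].round(0),s[i,4],'z',hz.round(1),np.round(np.hstack(cv2.minAreaRect(w.astype(np.float32))),1))
E
python3 blank.py w2.png 0.034
```

```text
2.7 [513.1 332.4 202.5] [ 1.7996e+02 -1.0000e-01 -1.0954e+02]
[49.  9.] 1282 z 35.5 [680.9  85.   14.1  48.   71.7]
[321. 119.] 1596 z 32.8 [482.2 247.9  30.9  40.4  70.5]
[140. 198.] 4208 z 28.6 [674.7 266.  154.8  26.2  81.1]
[323. 169.] 828 z 32.6 [494.6 291.5  30.4  30.   70.5]
[319. 215.] 1945 z 32.6 [513.6 333.   32.6  57.5  71.5]
```

View pics/w2.png

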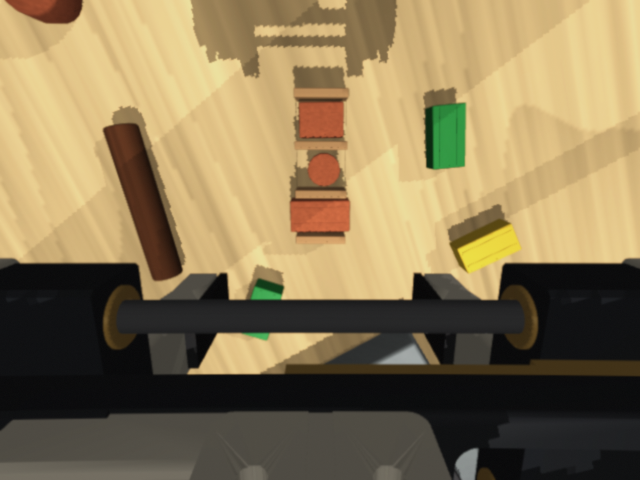

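The wrist view shows the meant bar at (320,215), overhanging its lane at both ends, with the disc at (323,169) and the short bar at (321,119). It measures 57 mm long against 40 mm for the short one. The tool is aligned with the lane and both ends are free.

{"fn": "step_arm", "kwargs": {"moves": [[[0.05, 0.06, -4, 0, 8.76], [0, 0, -4, 0, 8.76], [0, 0, -4, 0, 8.76], [0, 0, -3, 0, 8.76], [0, 0, -2, 0, 8.76], [0, 0, -1.2, 0, 8.76], [0, 0, -0.8, 0, 8.76], [0, 0, 0, 0, 8.76], [0, 0, 0, 0, 8.76]]]}}

```text
clock: 3.65
tool_pos: [0.5139, 0.3336, 0.0146]
orientation: [-180.0, 0.1, -109.5]
force: [-0.1, 0.3, -0.4]
opening: 0.0872
gripper_force: 0.0
```

{"fn": "step_arm", "kwargs": {"moves": [[[0, 0, 0, 0, 5.0], [0, 0, 0, 0, 5.0], [0, 0, 0, 0, 5.0], [0, 0, 0, 0, 5.0], [0, 0, 0, 0, 5.0], [0, 0, 0, 0, 5.0]]]}}

```text
clock: 4.25
tool_pos: [0.5133, 0.3335, 0.0136]
orientation: [-180.0, 0.0, -109.5]
force: [0.2, 0.2, 0.6]
opening: 0.0509
gripper_force: 0.0
```

Run:
```python
from h import *
o=ctrl.get_obs(); print(o['clock'],o['opening'],o['gripper_force'],o['tool_pos'])
p,d,c=shot('side','s2.png'); a=cv2.resize(p[260:400,200:400],None,fx=2.5,fy=2.5,interpolation=cv2.INTER_CUBIC)
q,_,_=shot('top'); b=cv2.resize(q[230:320,160:290],(500,350),interpolation=cv2.INTER_CUBIC)
cv2.imwrite('pics/s2c.png',cv2.resize(np.vstack([a,b]),(420,590)))
```

```text
4.25 0.050905809712727464 0.0 [0.51325448 0.33347661 0.0135911 ]
```

View pics/s2c.png

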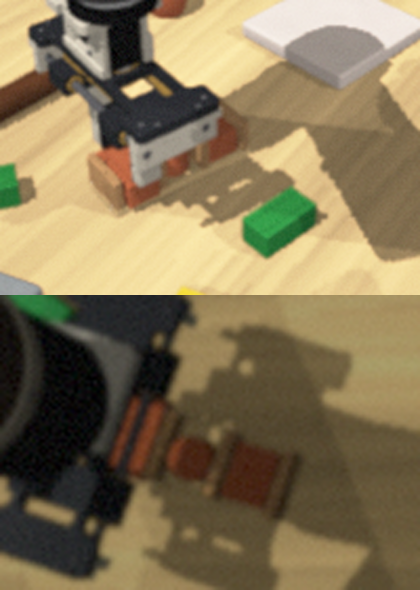

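The view shows the fingers straddling the bar at its ends, but the opening reads 51 mm with no force, so I'll close further and check.

{"fn": "step_arm", "kwargs": {"moves": [[[0, 0, 0, 0, 4.8], [0, 0, 0, 0, 4.6], [0, 0, 0, 0, 4.4]]]}}

```text
clock: 4.65
tool_pos: [0.5132, 0.3334, 0.0135]
orientation: [180.0, -0.0, -109.5]
force: [-0.2, -0.1, 0.3]
opening: 0.045
gripper_force: 0.0
```

Run:
```python
from h import *
p,d,c=shot('side','s3.png')
hsv=cv2.cvtColor(p,cv2.COLOR_BGR2HSV)
v,u=np.mgrid[280:360,230:330]; uv=np.c_[u.ravel(),v.ravel()]; W=bydepth(c,uv,d)*1000
print(ctrl.get_obs()['clock'])
cen=np.array([513.2,333.4]); th=np.radians(160.5); a=np.array([np.cos(th),np.sin(th)]); b=np.array([-a[1],a[0]])
L=(W[:,:2]-cen)@a; B=(W[:,:2]-cen)@b; Z=W[:,2]
h=hsv[280:360,230:330].reshape(-1,3)
ter=(h[:,0]<10)&(h[:,1]>150); gr=(h[:,1]<70)
for n,k in(('ter',ter),('grey',gr&(Z<60))): 
  for z0 in range(0,60,6):
    q=k&(Z>=z0)&(Z<z0+6)&(abs(L)<60)&(abs(B)<40)
    if q.sum()>4: print(n,z0,q.sum(),'along',np.percentile(L[q],[5,50,95]).round(0),'across',np.percentile(B[q],[5,50,95]).round(0))
cv2.imwrite('pics/s3c.png',cv2.resize(p[280:360,230:330],(640,512),interpolation=cv2.INTER_CUBIC))
```

```text
4.7
ter 12 29 along [15. 28. 29.] across [-15.  -3.  39.]
ter 18 40 along [16. 28. 30.] across [-15.  -2.  38.]
ter 24 36 along [15. 28. 30.] across [-15.  -2.  39.]
ter 30 120 along [-24.  -8.  26.] across [-14.  -7.   6.]
ter 36 31 along [-23.  10.  29.] across [-15. -10.   1.]
grey 36 9 along [-37.  35.  37.] across [-10.  -5.   5.]
grey 42 46 along [-32.  36.  38.] across [-11.  -6.  10.]
grey 48 42 along [-31.  37.  39.] across [-10.  -7.  11.]
grey 54 14 along [-38. -29.  32.] across [-11. -10.  -7.]
```

View pics/s3c.png

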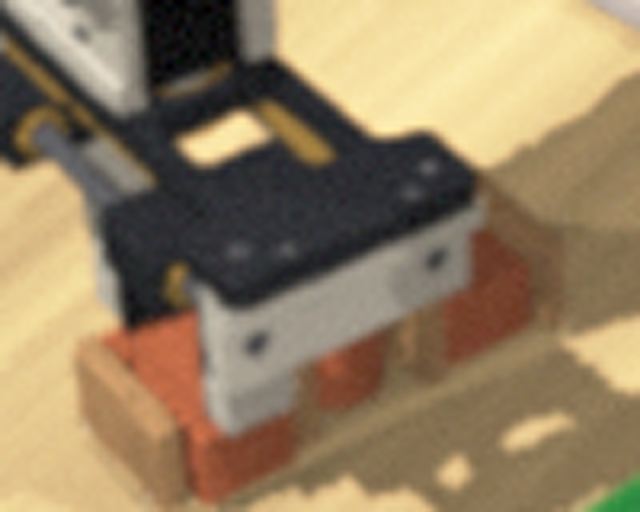

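The crop shows the finger tip at crop (250,425), still above and outside the bar's end: the tips stand higher than I assumed when open. I'll measure the finger's lower edge and wide plate before going lower.

Run:
```python
from h import *
p,d,c=shot('side')
cen=np.array([513.2,333.4]); th=np.radians(160.5); a=np.array([np.cos(th),np.sin(th)]); b=np.array([-a[1],a[0]])
for n,x,y in [('stubbot',250,415),('stubbotR',285,400),('stub',250,390),('plateL',225,340),('plateBotmid',330,345),('plateM',350,300),('plateR',455,240),('plateTopR',460,215),('blk',350,230),('rodL',100,260),('blkL',120,290)]:
  uv=[(230+x/6.4,280+y/6.4)]; W=bydepth(c,np.round(uv),d)[0]*1000
  print(n,'along %.0f across %.0f z %.0f'%((W[:2]-cen)@a,(W[:2]-cen)@b,W[2]))
```

```text
stubbot along 37 across -2 z 43
stubbotR along 41 across 9 z 47
stub along 37 across -2 z 52
plateL along 89 across -36 z 123
plateBotmid along 90 across -5 z 106
plateM along 90 across 2 z 117
plateR along 89 across 35 z 120
plateTopR along 95 across 33 z 133
blk along 97 across -1 z 146
rodL along 25 across -37 z 108
blkL along -21 across -10 z 55
```

{"fn": "step_arm", "kwargs": {"moves": [[[0, 0, 0.5, 0, 8.76], [0, 0, 0, 0, 8.76], [0, 0, 0, 0, 8.76], [0, 0, 0, 0, 8.76], [0, 0, 0, 0, 8.76], [0, 0, 0, 0, 8.76], [0, 0, -1.0, 0, 8.76], [0, 0, -1.0, 0, 8.76], [0, 0, -0.4, 0, 8.76], [0, 0, 0, 0, 8.76]]]}}

```text
clock: 5.75
tool_pos: [0.5126, 0.3327, -0.0069]
orientation: [179.9, -0.1, -109.5]
force: [-0.2, 0.4, 0.0]
opening: 0.0879
gripper_force: 0.0
```

{"fn": "step_arm", "kwargs": {"moves": [[[0, 0, 0, 0, 5.0], [0, 0, 0, 0, 5.0], [0, 0, 0, 0, 5.0], [0, 0, 0, 0, 5.0], [0, 0, 0, 0, 5.0], [0, 0, 0, 0, 5.0], [0, 0, 0, 0, 5.0]]]}}

```text
clock: 6.45
tool_pos: [0.5134, 0.3336, -0.0051]
orientation: [-180.0, 0.0, -109.5]
force: [-0.1, 0.3, 3.3]
opening: 0.0601
gripper_force: 30.0
```

{"fn": "step_arm", "kwargs": {"moves": [[[0, 0, 1.5, 0, 5.0], [0, 0, 3.0, 0, 5.0], [0, 0, 4.0, 0, 5.0], [0, -0.5, 0.5, 0, 5.0], [0, 0, 0, 0, 5.0], [0, 0, 0, 0, 5.0]]]}}

```text
clock: 7.05
tool_pos: [0.5125, 0.3278, 0.0835]
orientation: [179.9, -0.1, -109.5]
force: [0.6, -0.1, -2.0]
opening: 0.0599
gripper_force: 30.0
```

Run:
```python
from h import *
o=ctrl.get_obs(); print(o['clock'],o['tool_pos'],o['opening'],o['force'])
cen=o['tool_pos'][:2]*1000; th=np.radians(160.5); a=np.array([np.cos(th),np.sin(th)]); b=np.array([-a[1],a[0]])
p,d,c=shot('side'); hsv=cv2.cvtColor(p,cv2.COLOR_BGR2HSV)
v,u=np.mgrid[180:380,180:400]; uv=np.c_[u.ravel(),v.ravel()]; W=bydepth(c,uv,d)*1000
L=(W[:,:2]-cen)@a; B=(W[:,:2]-cen)@b; Z=W[:,2]; h=hsv[180:380,180:400].reshape(-1,3)
ter=(h[:,0]<13)&(h[:,1]>150)&(Z>60)&(abs(L)<45)&(abs(B)<30); gr=(h[:,1]<80)&(Z>60)&(Z<130)&(L>25)&(L<50)&(abs(B)<25)
print('ter',ter.sum(),np.percentile(Z[ter],[2,50,98]),np.percentile(L[ter],[5,95]),np.percentile(B[ter],[5,95]))
print('finger',gr.sum(),np.percentile(Z[gr],[1,5,50,98]),np.percentile(L[gr],[5,95]),np.percentile(B[gr],[5,95]))
t,dt,ct=shot('top'); x=uv[ter].mean(0); print(x)
W=bydepth(ct,[(343,283),(330,283),(355,270)],dt)*1000; print('slab',W.round(0))
# slab outline
g=cv2.cvtColor(t,cv2.COLOR_BGR2HSV); m=((g[...,1]<60)&(g[...,2]>90)).astype(np.uint8)
n,l,s,ce=cv2.connectedComponentsWithStats(m); i=l[283,343]; pts=np.argwhere(l==i)[:,::-1]
print('slab rect',cv2.minAreaRect((onplane(ct,pts,.02)[:,:2]*1000).astype(np.float32)))
```

```text
7.05 [0.51252893 0.32780784 0.08351078] 0.059921260046834235 [ 0.5617936  -0.05560514 -2.04479121]
ter 295 [102.98416672 121.95244205 233.53186582] [-23.5554419   29.87202613] [-15.68480347  -1.68882349]
finger 130 [109.45936432 110.82363096 120.02969662 128.84879022] [33.99926376 46.82111033] [-10.2614402   11.26288925]
[254.39661017 301.06440678]
slab [[479.   1.  19.]
 [480.  31.  18.]
 [509. -28.  19.]]
slab rect ((480.92010498046875, 5.737770080566406), (149.88446044921875, 149.25210571289062), 77.71096801757812)
```

{"fn": "step_arm", "kwargs": {"moves": [[[-0.45, -4.6, 0, 0, 5.0], [-0.45, -4.6, 0, 0, 5.0], [-0.45, -4.6, 0, 0, 5.0], [-0.45, -4.6, 0, 0, 5.0], [-0.45, -4.6, 0, 0, 5.0], [-0.45, -4.6, 0, 0, 5.0], [-0.45, -4.6, -1.0, 0, 5.0], [0, 0, -2.5, 0, 5.0], [0, 0, -2.0, 0, 5.0], [0, 0, -1.0, 0, 5.0]]]}}

```text
clock: 8.15
tool_pos: [0.4802, 0.0054, 0.0173]
orientation: [179.8, -0.1, -109.6]
force: [-0.2, 0.0, -1.1]
opening: 0.0597
gripper_force: 30.0
```

{"fn": "step_arm", "kwargs": {"moves": [[[0, 0, -0.4, 0, 5.0], [0, 0, -0.3, 0, 5.0], [0, 0, 0, 0, 5.0], [0, 0, 0, 0, 5.0]]]}}

```text
clock: 8.55
tool_pos: [0.4822, 0.0069, 0.0131]
orientation: [-180.0, 0.0, -109.4]
force: [0.6, 0.1, -1.4]
opening: 0.06
gripper_force: 30.0
```

{"fn": "step_arm", "kwargs": {"moves": [[[0, 0, -0.2, 0, 5.0], [0, 0, -0.2, 0, 5.0], [0, 0, 0, 0, 5.0], [0, 0, 0, 0, 5.0]]]}}

```text
clock: 8.95
tool_pos: [0.4817, 0.0064, 0.0086]
orientation: [-180.0, 0.0, -109.5]
force: [-0.0, 0.3, -1.6]
opening: 0.0599
gripper_force: 30.0
```

{"fn": "step_arm", "kwargs": {"moves": [[[0, 0, -0.1, 0, 5.0], [0, 0, -0.1, 0, 5.0], [0, 0, 0, 0, 5.0]]]}}

```text
clock: 9.25
tool_pos: [0.4819, 0.0065, 0.0068]
orientation: [-180.0, 0.0, -109.5]
force: [-2.6, 0.2, 3.4]
opening: 0.0597
gripper_force: 30.0
```

{"fn": "step_arm", "kwargs": {"moves": [[[0, 0, 0, 0, 8.76], [0, 0, 0, 0, 8.76], [0, 0, 0, 0, 8.76], [0, 0, 0, 0, 8.76], [0, 0, 0, 0, 8.76], [0, 0, 2, 0, 8.76], [0, 0, 4, 0.14, 8.76], [0, 0, 4, 0.14, 8.76], [0, 0, 4, 0.14, 8.76], [0, 0, 4, 0.14, 8.76]]]}}

```text
clock: 10.25
tool_pos: [0.4814, 0.0063, 0.1883]
orientation: [-180.0, 0.0, -77.1]
force: [1.4, 0.7, -0.1]
opening: 0.088
gripper_force: 0.0
```

{"fn": "step_arm", "kwargs": {"moves": [[[0, 0, 0, 0.14, 8.76], [0, 0, 0, 0.14, 8.76], [0, 0, 0, 0.14, 8.76], [0, 0, 0, 0.14, 8.76], [0, 0, 0, 0.14, 8.76], [0, 0, 0, 0.14, 8.76], [0, 0, 0, 0.14, 8.76], [0, 0, 0, 0.03, 8.76], [0, 0, 0, 0, 8.76]]]}}

```text
clock: 11.15
tool_pos: [0.4817, 0.0064, 0.1865]
orientation: [180.0, 0.0, -19.7]
force: [-0.1, 0.6, 0.1]
opening: 0.0875
gripper_force: 0.0
```

```bash
python3 blank.py w4.png 0.046
```

```text
11.15 [481.7   6.4 186.5] [180.     0.   -19.67]
[177.  29.] 3619 z 52.1 [669.4  65.9  43.2  34.4  89.2]
[27. 92.] 1698 z 28.9 [666.  200.2  52.7  24.3  78.7]
[320. 218.] 2062 z 44.7 [483.2   6.8  29.7  59.2  71.1]
```

{"fn": "step_arm", "kwargs": {"moves": [[[0.13, 0, -4, 0, 8.76], [0, 0, -4, 0, 8.76], [0, 0, -4, 0, 8.76], [0, 0, -3, 0, 8.76], [0, 0, -1.5, 0, 8.76], [0, 0, -0.9, 0, 8.76], [0, 0, 0, 0, 7.5], [0, 0, 0, 0, 6.5], [0, 0, 0, 0, 5.5], [0, 0, 0, 0, 4.5]]]}}

```text
clock: 12.2
tool_pos: [0.4837, 0.0067, 0.0135]
orientation: [-179.9, -0.1, -19.5]
force: [-0.3, 0.3, -0.1]
opening: 0.0613
gripper_force: 0.0
```

{"fn": "step_arm", "kwargs": {"moves": [[[0, 0, 0, 0, 3.8], [0, 0, 0, 0, 3.4], [0, 0, 0, 0, 2.4], [0, 0, 0, 0, 2.4], [0, 0, 0, 0, 2.4]]]}}

```text
clock: 12.7
tool_pos: [0.483, 0.0064, 0.0126]
orientation: [180.0, 0.0, -19.5]
force: [-0.4, -0.7, 2.0]
opening: 0.032
gripper_force: 30.0
```

{"fn": "step_arm", "kwargs": {"moves": [[[0, 0, 2, 0, 2.4], [0, 0, 4, 0, 2.4], [0, 0, 4, 0, 2.4], [0, -3.1, 0, -0.14, 2.4], [0, -3.1, 0, -0.14, 2.4], [0, -3.1, 0, -0.14, 2.4], [-0.1, -3.1, 0, -0.14, 2.4], [-0.1, -3.1, 0, -0.14, 2.4], [-0.1, -3.1, 0, -0.14, 2.4], [-0.1, -3.1, 0, -0.14, 2.4]]]}}

```text
clock: 13.7
tool_pos: [0.4785, -0.2117, 0.1122]
orientation: [180.0, 0.0, -76.0]
force: [0.5, -0.3, -1.4]
opening: 0.0315
gripper_force: 30.0
```

{"fn": "step_arm", "kwargs": {"moves": [[[-0.1, -3.1, 0, -0.14, 2.4], [-0.1, -3.0, 0, -0.14, 2.4], [0, 0, 0, -0.044, 2.4], [0, 0, 0, 0, 2.4], [0, 0, 0, 0, 2.4]]]}}

```text
clock: 14.2
tool_pos: [0.4767, -0.2713, 0.1122]
orientation: [180.0, 0.0, -94.2]
force: [0.5, 0.5, -2.1]
opening: 0.0317
gripper_force: 30.0
```

Run:
```python
from h import *
o=ctrl.get_obs(); print(o['clock'],o['tool_pos'],o['orientation'],o['opening'],o['force'])
p,d,c=shot('wrist','w5.png'); hsv=cv2.cvtColor(p,cv2.COLOR_BGR2HSV)
m=(hsv[...,0]<13)&(hsv[...,1]>150)&(hsv[...,2]>50)
pts=np.argwhere(m)[:,::-1]; W=bydepth(c,pts,d)*1000; t=o['tool_pos']*1000
k=np.linalg.norm(W-(t+[0,0,25]),axis=1)<60; W=W[k]; print(k.sum(),np.median(W,0).round(1),W.min(0).round(1),W.max(0).round(1), cv2.minAreaRect(W[:,:2].astype(np.float32)))
# caliper features again
v,u=np.mgrid[20:240,240:400]; uv=np.c_[u.ravel(),v.ravel()]; W=bydepth(c,uv,d)*1000
k=(W[:,2]>34)&(W[:,2]<41)&(abs(W[:,0]-472)<25)&(abs(W[:,1]+317)<15)
print('jawblk',k.sum(),np.percentile(W[k],[2,50,98],axis=0).round(1))
```

```text
14.2 [ 0.47671124 -0.27134615  0.1121925 ] [ 1.79958136e+02  1.58732366e-02 -9.41584903e+01] 0.03170870277163683 [ 0.47290505  0.49240874 -2.05334994]
6496 [ 476.2 -282.4  144.1] [ 459.7 -300.7  123.5] [ 493.9 -239.8  146.7] ((477.12701416015625, -270.1432800292969), (59.47768783569336, 32.93265151977539), 85.9552001953125)
jawblk 803 [[ 457.3 -323.8   35.3]
 [ 473.4 -317.7   37.1]
 [ 489.2 -311.6   38.5]]
```

View pics/w5.png

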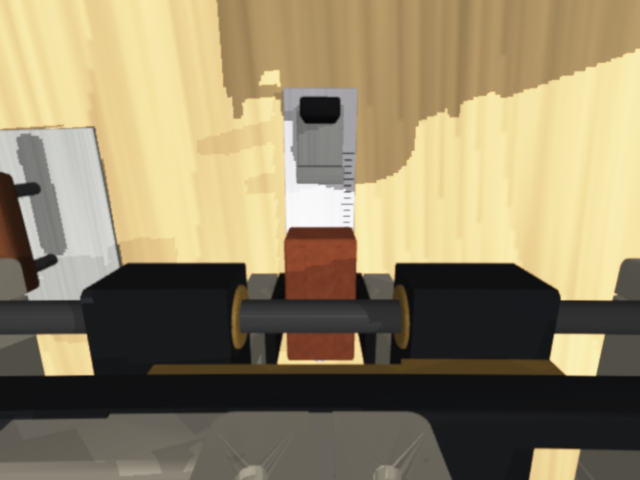

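The blank is held centred over the bed at (320,290), the jaw block's front edge is at (322,183), and the bed is clear. I'll lower it.

{"fn": "step_arm", "kwargs": {"moves": [[[0, 0, -3, 0, 2.4], [0, 0, -3, 0, 2.4], [0, 0, -2.5, 0, 2.4], [0, 0, -1.2, 0, 2.4], [0, 0, -0.6, 0, 2.4], [0, 0, -0.3, 0, 2.4], [0, 0, 0, 0, 2.4], [0, 0, 0, 0, 2.4]]]}}

```text
clock: 15.05
tool_pos: [0.4778, -0.2717, 0.0076]
orientation: [-179.9, -0.0, -94.2]
force: [0.4, 0.3, -0.6]
opening: 0.0314
gripper_force: 30.0
```

{"fn": "step_arm", "kwargs": {"moves": [[[0, 0, -0.3, 0, 2.4], [0, 0, -0.2, 0, 2.4], [0, 0, 0, 0, 2.4], [0, 0, 0, 0, 2.4]]]}}

```text
clock: 15.45
tool_pos: [0.477, -0.2716, 0.0016]
orientation: [180.0, -0.0, -94.2]
force: [-0.2, -0.1, -1.3]
opening: 0.0317
gripper_force: 30.0
```

{"fn": "step_arm", "kwargs": {"moves": [[[0, 0, -0.1, 0, 2.4], [0, 0, -0.1, 0, 2.4], [0, 0, 0, 0, 2.4]]]}}

```text
clock: 15.75
tool_pos: [0.4772, -0.2717, 0.0006]
orientation: [-180.0, -0.0, -94.2]
force: [-2.2, 3.3, 11.3]
opening: 0.0317
gripper_force: 30.0
```

{"fn": "step_arm", "kwargs": {"moves": [[[0, 0, 0, 0, 5.0], [0, 0, 0, 0, 7.5], [0, 0, 0, 0, 8.0], [0, 0, 0, 0, 8.0], [0, 0, 0, 0, 8.0], [0, 0, 2, 0, 8.0], [0, 0, 4, 0, 8.0], [0, 0, 4, 0, 8.0], [0, 0, 4, 0, 8.0], [0, 0, 3, 0, 8.0]]]}}

```text
clock: 16.75
tool_pos: [0.4776, -0.2718, 0.1723]
orientation: [-179.9, -0.0, -94.2]
force: [1.3, 0.1, 0.2]
opening: 0.0796
gripper_force: 0.0
```

{"fn": "step_arm", "kwargs": {"moves": [[[-0.2, -3, 0, 0, 0], [-0.3, -3, 0, 0, 0], [-0.2, -3, 0, 0, 0], [-0.3, -3.3, 0, 0, 0], [0, 0, 0, 0, 0], [0, 0, 0, 0, 0], [0, 0, 0, 0, 0], [0, 0, 0, 0, 0], [0, 0, 0, 0, 0], [0, 0, 0, 0, 0]]]}}

```text
clock: 17.75
tool_pos: [0.4673, -0.394, 0.1698]
orientation: [-180.0, -0.0, -94.2]
force: [-0.4, 1.1, 0.7]
opening: 0.0053
gripper_force: 0.0
```

```bash
cat > cal.py <<'E'
from h import *
o=ctrl.get_obs(); print(o['clock'],o['tool_pos'].round(4),o['opening'],o['force'].round(1))
for n in('top','side'):
  p,d,c=shot(n,None); hsv=cv2.cvtColor(p,cv2.COLOR_BGR2HSV)
  m=((hsv[...,0]<13)&(hsv[...,1]>130)&(hsv[...,2]>40)).astype(np.uint8)
  k,l,s,ce=cv2.connectedComponentsWithStats(m)
  for i in range(1,k):
    if s[i,4]>25:
      pts=np.argwhere(l==i)[:,::-1]; w=onplane(c,pts,0.034)*1000
      if np.linalg.norm(w[:,:2].mean(0)-[477,-268])<50: print(n,s[i,4],np.round(np.hstack(cv2.minAreaRect(w[:,:2].astype(np.float32))),1),'z',np.median(bydepth(c,pts,d)[:,2]*1000).round(1))
  cv2.imwrite(f'pics/{n}_c.png',p)
E
python3 cal.py
```

```text
17.75 [ 0.4673 -0.394   0.1698] 0.005313389711685975 [-0.4  1.1  0.7]
top 337 [ 476.2 -266.4   59.1   29.3   84.3] z 34.5
side 166 [ 470.2 -252.7   88.6   48.3   86.1] z 33.9
```

{"fn": "step_arm", "kwargs": {"moves": [[[0, 0, -4, 0, 0], [0, 0, -4, 0, 0], [0, 0, -3, 0, 0], [0, 0, -1.5, 0, 0], [0, 0, -1, 0, 0], [0, 0, 0, 0, 0], [0.07, 0.8, 0, 0, 0], [0, 0, 0, 0, 0]]]}}

```text
clock: 18.65
tool_pos: [0.4685, -0.3862, 0.0358]
orientation: [-179.9, -0.0, -94.2]
force: [1.1, 0.1, 0.4]
opening: 0.0003
gripper_force: 0.0
```

Approach the post in small steps, watching the force.

{"fn": "step_arm", "kwargs": {"moves": [[[0.03, 0.4, 0, 0, 0], [0.03, 0.4, 0, 0, 0], [0, 0, 0, 0, 0], [0, 0, 0, 0, 0]]]}}

```text
clock: 19.05
tool_pos: [0.4686, -0.3785, 0.0349]
orientation: [-180.0, -0.0, -94.2]
force: [-0.1, -0.2, 0.2]
opening: 0.0006
gripper_force: 0.0
```

{"fn": "step_arm", "kwargs": {"moves": [[[0.02, 0.2, 0, 0, 0], [0.02, 0.2, 0, 0, 0], [0, 0, 0, 0, 0]]]}}

```text
clock: 19.35
tool_pos: [0.4688, -0.3749, 0.0347]
orientation: [-180.0, -0.0, -94.2]
force: [-0.2, -3.9, 1.3]
opening: 0.0004
gripper_force: 1.7
```

{"fn": "step_arm", "kwargs": {"moves": [[[0.02, 0.3, 0, 0, 0], [0.03, 0.4, 0, 0, 0], [0.03, 0.4, 0, 0, 0], [0.03, 0.4, 0, 0, 0], [0.03, 0.4, 0, 0, 0], [0.02, 0.3, 0, 0, 0], [0, 0, 0, 0, 0], [0, 0, 0, 0, 0]]]}}

```text
clock: 20.15
tool_pos: [0.4705, -0.3521, 0.0347]
orientation: [-180.0, 0.0, -94.2]
force: [-1.1, -3.5, 2.5]
opening: 0.0002
gripper_force: 1.4
```

```bash
python3 cal.py
```

```text
20.15 [ 0.4705 -0.3521  0.0347] 0.00022786433902221748 [-1.1 -3.5  2.5]
side 142 [ 470.3 -242.7   41.1   91.5   23.1] z 33.8
```

{"fn": "step_arm", "kwargs": {"moves": [[[0.01, 0.15, 0, 0, 0], [0.01, 0.15, 0, 0, 0], [0, 0, 0, 0, 0], [0, 0, 0, 0, 0]]]}}

```text
clock: 20.65
tool_pos: [0.4706, -0.35, 0.0346]
orientation: [-180.0, -0.0, -94.2]
force: [-0.2, -6.4, 0.6]
opening: 0.0006
gripper_force: 3.2
```

{"fn": "step_arm", "kwargs": {"moves": [[[0.02, 0.2, 0, 0, 0], [0, 0, 0, 0, 0], [0, 0, 0, 0, 0]]]}}

```text
clock: 20.95
tool_pos: [0.4708, -0.3482, 0.0346]
orientation: [-180.0, -0.0, -94.2]
force: [-0.3, -7.6, -0.1]
opening: 0.0007
gripper_force: 3.6
```

{"fn": "step_arm", "kwargs": {"moves": [[[0.015, 0.2, 0, 0, 0], [0.005, 0.1, 0, 0, 0], [0, 0, 0, 0, 0], [0, 0, 0, 0, 0]]]}}

```text
clock: 21.35
tool_pos: [0.471, -0.3454, 0.0346]
orientation: [-180.0, -0.1, -94.2]
force: [-0.1, -9.7, -0.1]
opening: 0.0002
gripper_force: 4.4
```

{"fn": "step_arm", "kwargs": {"moves": [[[-0.07, -1, 0, 0, 0], [-0.15, -2, 0, 0, 0], [0, 0, 4, 0, 0], [0, 0, 4, 0, 0], [0, 0, 4, 0, 0], [0, 0, 4, 0, 0], [0, 1, 1, 0, 0], [0.1, 4, 0, 0, 0], [0.1, 4, 0, 0, 0], [0, 0, 0, 0, 0]]]}}

```text
clock: 22.35
tool_pos: [0.4703, -0.2809, 0.2043]
orientation: [180.0, 0.1, -94.1]
force: [-0.1, -0.9, -0.6]
opening: 0.0003
gripper_force: 0.0
```

Run:
```python
from h import *
o=ctrl.get_obs(); print(o['clock'],o['tool_pos'].round(4))
p,d,c=shot('wrist','w6.png')
v,u=np.mgrid[60:300,270:350]; uv=np.c_[u.ravel(),v.ravel()]; W=bydepth(c,uv,d)*1000
A=np.array([0.0732,0.9973]); s=(W[:,:2]-[476.3,-271.5])@A; x=(W[:,:2]-[476.3,-271.5])@[A[1],-A[0]]; Z=W[:,2]
h=cv2.cvtColor(p,cv2.COLOR_BGR2HSV)[60:300,270:350].reshape(-1,3)
def rg(n,k): 
  if k.sum(): print(n,k.sum(),'s',np.percentile(s[k],[1,50,99]).round(1),'x',np.percentile(x[k],[1,50,99]).round(1),'z',np.median(Z[k]).round(1))
ter=(h[:,0]<13)&(h[:,1]>130)
rg('blank',ter&(Z>25)); rg('jaw',~ter&(Z>34)&(Z<40)&(s<0)&(abs(x)<15)); rg('anvil',~ter&(Z>31)&(Z<37.5)&(s>20)&(abs(x)<13)); rg('block',(Z>38.5)&(s>30)&(abs(x)<20)&(Z<46)); rg('post',(Z>68)&(s<-20)&(abs(x)<15))
```

```text
22.35 [ 0.4703 -0.2809  0.2043]
blank 1557 s [-47.7  18.9  49.3] x [-14.2  -0.4  15.1] z 32.7
jaw 382 s [-63.3 -16.   -9.8] x [-14.4  -0.   14.4] z 36.9
anvil 91 s [50.  51.4 69. ] x [-12.9  -4.6   9. ] z 34.8
block 20 s [68.9 73.5 78.6] x [-6.7 -6.2 -5.7] z 40.4
post 2586 s [-77.4 -47.7 -20.1] x [-11.9  -0.1  10.3] z 306.0
```

View pics/w6.png

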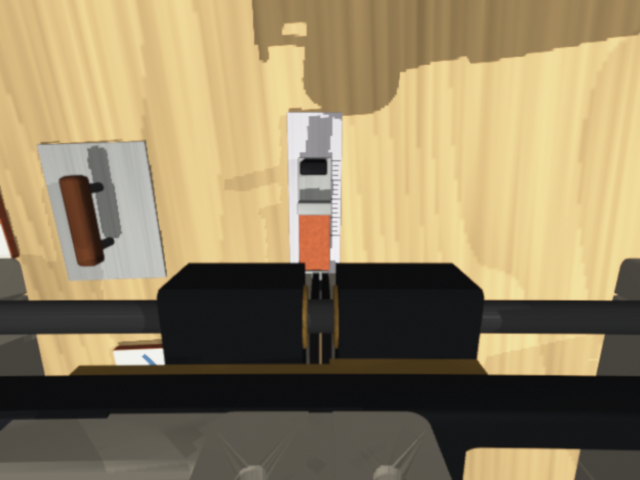

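The view shows the blank (314,240) nipped between the jaw block (314,208) and the anvil (320,270), which the fingers partly hide. I'll open the fingers, look from the same place as the first view, and compare the anvil and jaw.

{"fn": "step_arm", "kwargs": {"moves": [[[-0.5, 0.8, 0, 0, 8.76], [0, 0, 0, 0, 8.76], [0, 0, 0, 0, 8.76], [0, 0, 0, 0, 8.76], [0, 0, 0, 0, 8.76], [0, 0, 0, 0, 8.76], [0, 0, 0, 0, 8.76], [0, 0, 0, 0, 8.76], [0, 0, 0, 0, 8.76], [0, 0, 0, 0, 8.76]]]}}

```text
clock: 23.4
tool_pos: [0.4658, -0.2766, 0.2046]
orientation: [-180.0, -0.0, -94.2]
force: [-0.0, 0.3, -0.3]
opening: 0.075
gripper_force: 0.0
```

Run:
```python
from h import *
def ana(p,d,c):
  v,u=np.mgrid[90:300,270:350]; uv=np.c_[u.ravel(),v.ravel()]; W=bydepth(c,uv,d)*1000
  A=np.array([0.0732,0.9973]); q=W[:,:2]-[476.3,-271.5]; s=q@A; x=q@[A[1],-A[0]]; Z=W[:,2]
  h=cv2.cvtColor(p,cv2.COLOR_BGR2HSV)[90:300,270:350].reshape(-1,3); ter=(h[:,0]<13)&(h[:,1]>130)
  for n,k in(('blank',ter&(Z>28)&(abs(x)<12)),('jaw',~ter&(Z>34)&(Z<40)&(s<0)&(abs(x)<12)),('anvil',~ter&(Z>32)&(Z<37.5)&(s>20)&(s<60)&(abs(x)<12)&(abs(x)>6)),('block',(Z>39)&(s>30)&(abs(x)<18)&(Z<46)),('post',(Z>70)&(Z<80)&(s<-20)&(abs(x)<15))):
    if k.sum(): print(n,k.sum(),np.percentile(s[k],[2,50,98]).round(1),np.median(Z[k]).round(1))
z=np.load('w1.npz'); c=info('wrist'); c['eye']=z['eye'];c['orientation']=z['ori']; ana(cv2.imread('pics/w1.png'),z['d'],c)
print(ctrl.get_obs()['tool_pos']); ana(*shot('wrist','w7.png'))
```

```text
jaw 302 [-51.6 -46.8 -41.1] 37.1
anvil 116 [41.  45.4 50.2] 34.9
block 537 [69.3 77.3 85.7] 40.6
post 457 [-93.9 -88.3 -82.1] 73.4
[ 0.46577923 -0.27656648  0.20456956]
blank 1276 [-7.4 20.4 49.1] 32.8
jaw 290 [-21.4 -15.9 -10.3] 37.0
anvil 111 [50.3 54.5 59.6] 35.0
block 437 [69.2 75.9 82.6] 40.5
post 380 [-62.8 -57.7 -51.8] 73.4
```

By direct comparison the anvil has moved 9.2 mm and the jaw 30.9 mm, so the jaw was about 2 mm in at the start. That is past halfway, so I'll ease the jaw back about 2 mm, pushing the post from its front with shut fingers above the jaw block.

{"fn": "step_arm", "kwargs": {"moves": [[[0.86, -2.1, 0, 0, 0], [0, 0, 0, 0, 0], [0, 0, 0, 0, 0], [0, 0, 0, 0, 0], [0, 0, 0, 0, 0], [0, 0, 0, 0, 0], [0, 0, 0, 0, 0], [0, 0, 0, 0, 0], [0, 0, 0, 0, 0], [0, 0, 0, 0, 0]]]}}

```text
clock: 24.45
tool_pos: [0.4744, -0.2975, 0.2046]
orientation: [-180.0, 0.0, -94.2]
force: [-0.2, 0.6, -0.4]
opening: 0.0097
gripper_force: 0.0
```

{"fn": "step_arm", "kwargs": {"moves": [[[0, 0, -4, 0, 0], [0, 0, -4, 0, 0], [0, 0, -4, 0, 0], [0, 0, -2, 0, 0], [0, 0, -1.4, 0, 0], [0, 0, 0, 0, 0], [0, 0, 0, 0, 0]]]}}

```text
clock: 25.15
tool_pos: [0.4746, -0.2977, 0.0508]
orientation: [180.0, -0.0, -94.2]
force: [0.6, -0.8, 0.5]
opening: 0.0008
gripper_force: 0.0
```

Now to y ≈ -0.3125, then small steps.

{"fn": "step_arm", "kwargs": {"moves": [[[-0.04, -0.5, 0, 0, 0], [-0.04, -0.5, 0, 0, 0], [-0.02, -0.3, 0, 0, 0], [0, 0, 0, 0, 0], [0, 0, 0, 0, 0]]]}}

```text
clock: 25.65
tool_pos: [0.4733, -0.3108, 0.0508]
orientation: [-180.0, -0.0, -94.3]
force: [-0.1, 0.1, -0.3]
opening: 0.0005
gripper_force: 0.0
```

{"fn": "step_arm", "kwargs": {"moves": [[[-0.01, -0.1, 0, 0, 0], [0, 0, 0, 0, 0], [0, 0, 0, 0, 0]]]}}

```text
clock: 25.95
tool_pos: [0.4733, -0.3115, 0.0505]
orientation: [180.0, 0.0, -94.2]
force: [0.6, 1.1, -0.4]
opening: 0.0007
gripper_force: 0.0
```

{"fn": "step_arm", "kwargs": {"moves": [[[-0.01, -0.1, 0, 0, 0], [0, 0, 0, 0, 0], [0, 0, 0, 0, 0]]]}}

```text
clock: 26.25
tool_pos: [0.4731, -0.3126, 0.0505]
orientation: [180.0, -0.0, -94.2]
force: [-0.7, 0.6, 0.4]
opening: 0.0005
gripper_force: 0.0
```

{"fn": "step_arm", "kwargs": {"moves": [[[-0.01, -0.1, 0, 0, 0], [0, 0, 0, 0, 0], [0, 0, 0, 0, 0]]]}}

```text
clock: 26.55
tool_pos: [0.473, -0.3136, 0.0505]
orientation: [180.0, -0.0, -94.2]
force: [0.6, -0.3, 0.4]
opening: 0.0004
gripper_force: 0.0
```

```bash
cat > post.py <<'E'
from h import *
o=ctrl.get_obs(); print(o['clock'],o['tool_pos'].round(4),o['force'].round(1))
p,d,c=shot('wrist')
v,u=np.mgrid[60:300,270:350]; uv=np.c_[u.ravel(),v.ravel()]; W=bydepth(c,uv,d)*1000
A=np.array([0.0732,0.9973]); q=W[:,:2]-[476.3,-271.5]; s=q@A; x=q@[A[1],-A[0]]; Z=W[:,2]
h=cv2.cvtColor(p,cv2.COLOR_BGR2HSV)[60:300,270:350].reshape(-1,3); ter=(h[:,0]<13)&(h[:,1]>130)
for n,k in(('blank',ter&(Z>28)&(abs(x)<12)),('jaw',~ter&(Z>34)&(Z<40)&(s<0)&(abs(x)<12)),('anvil',~ter&(Z>32)&(Z<37.5)&(s>20)&(s<60)&(abs(x)<12)&(abs(x)>6)),('block',(Z>39)&(s>30)&(abs(x)<18)&(Z<46)),('post',(Z>70)&(Z<80)&(s<-20)&(s>-100)&(abs(x)<15))):
    if k.sum(): print(n,k.sum(),np.percentile(s[k],[2,50,98]).round(1),np.median(Z[k]).round(1))
E
python3 post.py
```

```text
26.55 [ 0.473  -0.3136  0.0505] [ 0.6 -0.3  0.4]
jaw 111 [-63.6 -63.2 -21.6] 37.0
post 1190 [-63.4 -58.6 -51. ] 73.4
```

{"fn": "step_arm", "kwargs": {"moves": [[[-0.01, -0.1, 0, 0, 0], [0, 0, 0, 0, 0], [0, 0, 0, 0, 0]]]}}

```text
clock: 26.9
tool_pos: [0.4729, -0.3146, 0.0505]
orientation: [180.0, 0.0, -94.2]
force: [0.8, 0.1, 0.3]
opening: 0.0007
gripper_force: 0.0
```

```bash
python3 post.py
```

```text
26.9 [ 0.4729 -0.3146  0.0505] [0.8 0.1 0.3]
jaw 108 [-64.5 -64.1 -28. ] 36.8
post 1164 [-64.1 -59.6 -52. ] 73.5
```

{"fn": "step_arm", "kwargs": {"moves": [[[0.07, 1, 0, 0, 0], [0, 0, 4, 0, 0], [0, 0, 4, 0, 0], [0, 0, 4, 0, 0], [-0.4, 2, 3.4, 0, 8.76], [-0.4, 0.9, 0, 0, 8.76], [0, 0, 0, 0, 8.76], [0, 0, 0, 0, 8.76], [0, 0, 0, 0, 8.76], [0, 0, 0, 0, 8.76]]]}}

```text
clock: 27.95
tool_pos: [0.4653, -0.2757, 0.2035]
orientation: [179.9, 0.0, -94.3]
force: [0.7, 0.1, 0.1]
opening: 0.0428
gripper_force: 0.0
```

{"fn": "step_arm", "kwargs": {"moves": [[[0, 0, 0, 0, 8.76], [0, 0, 0, 0, 8.76], [0, 0, 0, 0, 8.76], [0, 0, 0, 0, 8.76]]]}}

```text
clock: 28.35
tool_pos: [0.4656, -0.2756, 0.2045]
orientation: [180.0, -0.0, -94.2]
force: [0.4, -0.4, 0.0]
opening: 0.0746
gripper_force: 0.0
```

```bash
python3 post.py
```

```text
28.35 [ 0.4656 -0.2756  0.2045] [ 0.4 -0.4  0. ]
blank 1293 [-8.6 18.5 47.6] 32.8
jaw 312 [-22.3 -16.5 -10.3] 37.0
anvil 113 [49.5 54.1 59.1] 35.0
block 464 [69.2 76.2 83.4] 40.5
post 384 [-63.6 -58.5 -52.6] 73.5
```

The anvil is now at about 8.4 mm. Ease back another 1.4 mm, to TCP y ≈ -0.316.

{"fn": "step_arm", "kwargs": {"moves": [[[0.8, -2.2, 0, 0, 0], [0, 0, 0, 0, 0], [0, 0, 0, 0, 0], [0, 0, 0, 0, 0], [0, 0, 0, 0, 0], [0, 0, 0, 0, 0], [0, 0, 0, 0, 0], [0, 0, 0, 0, 0], [0, 0, -4, 0, 0], [0, 0, -4, 0, 0]]]}}

```text
clock: 29.4
tool_pos: [0.4747, -0.2977, 0.1249]
orientation: [-179.8, -0.0, -94.2]
force: [0.0, -0.2, -0.1]
opening: 0.0102
gripper_force: 0.0
```

{"fn": "step_arm", "kwargs": {"moves": [[[0, 0, -4, 0, 0], [0, 0, -2, 0, 0], [0, 0, -1.4, 0, 0], [0, 0, 0, 0, 0], [-0.04, -0.5, 0, 0, 0], [-0.04, -0.5, 0, 0, 0], [-0.04, -0.5, 0, 0, 0], [0, 0, 0, 0, 0], [0, 0, 0, 0, 0]]]}}

```text
clock: 30.3
tool_pos: [0.4726, -0.3129, 0.051]
orientation: [-180.0, -0.0, -94.3]
force: [-0.6, -0.2, 0.4]
opening: 0.0
gripper_force: 0.0
```

{"fn": "step_arm", "kwargs": {"moves": [[[-0.01, -0.2, 0, 0, 0], [-0.01, -0.12, 0, 0, 0], [0, 0, 0, 0, 0], [0, 0, 0, 0, 0]]]}}

```text
clock: 30.7
tool_pos: [0.4722, -0.3157, 0.0505]
orientation: [180.0, -0.0, -94.2]
force: [0.2, 0.7, -0.1]
opening: 0.0005
gripper_force: 0.0
```

{"fn": "step_arm", "kwargs": {"moves": [[[0.07, 1, 0, 0, 0], [0, 0, 4, 0, 0], [0, 0, 4, 0, 0], [0, 0, 4, 0, 0], [-0.4, 2, 3.4, 0, 8.76], [-0.4, 1.0, 0, 0, 8.76], [0, 0, 0, 0, 8.76], [0, 0, 0, 0, 8.76], [0, 0, 0, 0, 8.76], [0, 0, 0, 0, 8.76]]]}}

```text
clock: 31.7
tool_pos: [0.4647, -0.2759, 0.2035]
orientation: [179.9, 0.0, -94.3]
force: [-0.4, -0.1, 0.2]
opening: 0.0427
gripper_force: 0.0
```

{"fn": "step_arm", "kwargs": {"moves": [[[0, 0, 0, 0, 8.76], [0, 0, 0, 0, 8.76], [0, 0, 0, 0, 8.76], [0, 0, 0, 0, 8.76]]]}}

```text
clock: 32.1
tool_pos: [0.4649, -0.2759, 0.2045]
orientation: [180.0, 0.0, -94.3]
force: [0.5, 0.1, -0.2]
opening: 0.0749
gripper_force: 0.0
```

```bash
python3 post.py; python3 cal.py
```

```text
32.1 [ 0.4649 -0.2759  0.2045] [ 0.5  0.1 -0.2]
blank 1274 [-8.9 18.7 47.2] 32.8
jaw 311 [-23.5 -17.7 -11.5] 37.0
anvil 106 [48.4 52.9 57.6] 35.1
block 446 [69.  76.3 83.4] 40.5
post 385 [-64.6 -59.6 -53.7] 73.5
32.15 [ 0.4649 -0.2758  0.2045] 0.07931691588503184 [-0.2  0.   0.4]
side 143 [ 470.9 -237.4   44.5   88.5    2. ] z 34.0
```

The anvil is now about 7.4 mm in, the gap is 59.9 mm so the blank is nipped, and the robot is clear.

```bash
python3 -c "
from plant import close_job; print(close_job())"
```

```text
the job is handed in; nothing more can be done
None
```

The longest blank lies flat and lengthwise on the caliper bed, nipped with the spring anvil about 7.4 mm in (halfway is 7). Everything is let go and the job is handed in at about 32 s; the first push took the anvil to about 9 mm, so I eased the jaw back.

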